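# Lock the board test jig with its T-key

## Task

Clamp the circuit board in the test jig: take the steel T-key out of its wooden stand, pass its T-head all the way down through the slot in the jig's spring-loaded plate, and push the plate down by the key only until you feel it bottom. Then turn the key a quarter turn and let go so that it stays locked across the slot, holding the plate down. Be gentle: the jig must never feel more than about 40 N, and leave the reel, screwdriver and jar alone.

Things in the scene. Friction and masses are not known exactly. Their poses are not given: they have to be found in the camera images.
- key: T-key, steel, about 120 g, upright in the stand, head down. Origin: centre of the underside of its collar, z up. Collar: disc 40 dia, z 0 to 6. Below it a shaft 8 dia, then the T-head: bar 30 along x, 9 along y, z -33 to -25 (lowest 2.5 mm only 27 by 6). A half turn of it makes no difference.
- stand: fixed wooden block 75 along x, 55 along y, 46 high, origin at the centre of its underside. A slot 36 (x) by 14 (y) right through its middle holds the key, collar resting on its top; raise the key 40 mm to clear it.
- jig: board test jig, fixed; grey base 160 along x, 120 along y, origin at the centre of its underside, z up. Its level aluminium plate (155 x 110, 8 thick) has its top at z 75 at rest and slides down on four corner posts (x +-70, y +-47, tops at z 82). More than 40 N on any part of the jig spoils it.
- press (a joint): how far the jig's plate is down, m: 0 at rest, at most 0.022. Well damped springs push it up with about 5 N at 0, growing by 0.35 N per mm (so under 13 N before the head bottoms). A locked key leaves it about 2.5 to 14.5 mm down.
- reel: bystander: grey wire reel standing on the bench, 56 dia, 40 high, origin under its centre
- driver: bystander: screwdriver lying on the bench, origin near its middle
- jar: bystander: small jar, 52 dia, 60 high, origin under its centre
- key_grip (a point): middle of the key's black grip block (z 27 of the key): 40 along the key's x, 14 along y, from 6 to 48 above the collar's underside. Pinch it across y from above, TCP 4 to 10 above this point, so that the fingertips stay off the collar.
- slot (a point): middle of the slot in the plate's top at rest (z 75 of the jig), axes as the jig's; does not move with the plate. Slot 32 along x by 11 along y, right through. In line beneath, a fixed steel lock bar has a slot of 33.5 x 12.5. Once the head is through, the collar lands on the plate and pushing on moves plate and key down.
- lock (a point): 45 under the slot, axes as the jig's. With the plate 5 to 17 mm down (differs each start, not measured) the head leaves the bar's slot below and can turn; short of that it jams or will not lock. 2 mm deeper it meets a rubber pad (10 N per mm for 1 mm, then rigid). A notch under the bar, along y, 14 wide, 2.5 deep, takes the head after a quarter turn either way (within 0.15 rad), let up.

How it is judged:
On the way, in this order (a step that is already met when the one before it is completed fails the run):
1. the T-head is down through the plate's slot, the key lying along the slot with its collar on the plate (z of key in the frame of jig below 0.0775 m and horizontal distance between key and jig below 0.008 m and angle between the x axis of key and the x axis of jig, either way round below 0.25 rad and angle between key's own z axis and vertical below 0.12 rad), for 0.1 s.
2. the key is turned across the slot with the plate down (angle between the x axis of key and the y axis of jig, either way round below 0.25 rad and value of joint press above 0.0015 m and horizontal distance between key and jig below 0.008 m), for 0.1 s.
At the end, for the whole second after the job is handed in: The key stands upright (within 0.12 rad) in the jig's slot, its axis within 8 mm of the slot's middle, its head across the slot (within 0.22 rad of square), at rest, and by itself holds the plate more than 1.5 mm down (angle between the x axis of key and the y axis of jig, either way round below 0.22 rad and value of joint press above 0.0015 m and horizontal distance between key and jig below 0.008 m and angle between key's own z axis and vertical below 0.12 rad and z of key in the frame of jig below 0.0745 m and linear speed of key below 0.01 m/s); the robot touches nothing.
It fails at once if more than 40 N on the jig (contact force between anything else and jig above 40 N).
It fails at once if the reel is disturbed (moved over 15 mm) (distance of reel from where it was at the start of the episode above 0.015 m).
It fails at once if the screwdriver is disturbed (moved over 15 mm) (distance of driver from where it was at the start of the episode above 0.015 m).
It fails at once if the jar is disturbed (moved over 15 mm) (distance of jar from where it was at the start of the episode above 0.015 m).
It also fails if it takes over 72 s, if anything falls off the work surface, if the arm or the gripper's body presses on something with over 40 N, if the wrist force passes 120 N, or if a joint passes its speed limit or range.

## Robot

A 6-joint arm with a two-finger parallel gripper is mounted at the origin on the work surface. World frame = base frame: x ahead of the robot, y to its left, z up, the work surface at z = 0. Lengths are in m, angles in rad, forces in N, time in s.
With the tool pointing down it reaches from about 0.3 to 0.775 m from the base axis. Payload 14.6 kg.
Tool frame: the origin (TCP) lies between the finger pads, 19 mm behind the fingertips; this is the grasp point; z points along the fingers, y is the line along which they close (so a half turn about z gives the same grasp; the last joint's range is limited). The gripper opens to 94 mm and grips with 3 to 60 N. Pads are 16 mm wide; open, the fingers measure 119 mm over their backs; the gripper's body (75 mm by 177 mm) begins 78 mm behind the grasp point.
Start: joints at [1.217, 0.3, 1.521, -0, 1.321, -0.067], TCP at [0.156, 0.528, 0.224] pointing down, gripper open.
Joint ranges: [-3.03, 3.03], [-0.79, 2.21], [0.23, 2.52], [-1.04, 4.18], [0, 3.07], [-2.55, 2.55]. Speed limits (rad/s): [2.22, 2.22, 2.57, 3.14, 3.14, 3.14].

## Interface

Orientations are given as [roll, pitch, yaw] about the fixed x, y, z axes, in that order (R = Rz(yaw) Ry(pitch) Rx(roll)).
In Python, from station import ctrl, eyes gives the robot as it stands. The module is installed in compiled form; this text tells all that it offers.
- The arm moves only by the shell command python3 -m crank 'ROWS' [OPENING] [FORCE]. ROWS is a JSON list of rows, 1 to 10 of them, each of 6 numbers: dx, dy, dz in m, then a rotation vector rx, ry, rz in rad; each row shifts and turns the commanded pose from where the row before left it, along the tool's axes as they then stand; what a row does not reach is not made up. A row lasts 1/10 s, in which the tool goes at most 0.05 m and 0.15 rad, less where a joint would pass 70% of its speed; a pose out of reach is approached as far as the arm can. OPENING is the finger opening in m, set as the command begins (- or left out keeps the last). The fingers move at their own pace and stop on an object; FORCE is the grip in N (left out, the last holds). Time passes only in rows, so rows that do not move let the fingers close. It prints the time, the measured TCP pose, the force, the opening and the grip force at its end.
- ctrl.get_obs(): the state, without advancing time (a new reading comes with each control period).
- eyes.camera(name): name is "scene" or "top" or "wrist"; returns a dict with "pixels" (420x560x3 uint8, blue, green, red), "fx", "fy", "cx", "cy" (pixels), "k1" (the pictures are not rectified: a ray, as slopes to the right and down, at radius r is drawn at 1 + k1 r^2 times it, then the intrinsics apply), "extrinsics" (4x4, takes a point from camera to world coordinates). Camera axes: x right, y up, looking along -z (the intrinsics and any distortion apply to the point x, -y, -z); pixel columns grow to the right and rows downward; lengths in m; the calibration is good to about 2 mm. A picture is of the moment at which its call begins. There is no depth.
- ctrl.hand_in(): hands the job in; it is judged then, once.
The state is a dict: "time_s": time; "qpos": joint angles; "joint_vel": joint speeds; "tau": joint torques, N m; "ee_pos": TCP position; "eef_rot": TCP orientation; "force": force on the tool from outside, world axes, zero at the start; "moment": the same for the moment, N m; "grip_width": finger opening in m; "grip_force": force on a finger pad.
Only numpy, scipy, OpenCV 4.12 (cv2) and the standard library are available. Lean on these libraries where they do the work, as an engineer would, in place of code of your own. Each camera call takes 0.05 s, during which the arm holds its last target. There are 200 camera calls.

## Working session

There is one attempt and no reset: what is moved stays moved. The work goes in short steps, Python scripts to look and compute and a shell command to move; the robot and the scene stay as the last step left them, time stands still between calls to the robot, and variables do not carry over. Pictures are saved under pics/ and viewed, at most 10 in all, crops included, and the job is handed in when it is done.

```bash
mkdir -p pics
python3 - <<'E'
from station import ctrl, eyes
import cv2,numpy as np
ims=[]
for n in ["scene","top"]:
    c=eyes.camera(n); cv2.imwrite(f"pics/{n}0.png",c["pixels"])
    print(n,c["fx"],c["fy"],c["cx"],c["cy"],c["k1"]); print(np.round(c["extrinsics"],3).tolist())
o=ctrl.get_obs(); print(o)
E
```

```text
scene 424.47344997331004 424.47344997331004 279.40796097866405 212.36254060302815 -0.06030033600984959
[[-0.211, -0.786, 0.581, 1.054], [0.977, -0.163, 0.135, 0.092], [-0.012, 0.597, 0.802, 0.624], [0.0, 0.0, 0.0, 1.0]]
top 403.8100648027014 403.8100648027014 284.3327402435124 218.03647252628093 -0.08855553644967447
[[-0.007, 0.995, -0.097, 0.566], [-0.999, -0.011, -0.037, -0.024], [-0.038, 0.097, 0.995, 0.799], [0.0, 0.0, 0.0, 1.0]]
{'time_s': 0.1, 'qpos': array([ 1.21741259e+00,  3.00436309e-01,  1.52149034e+00, -1.34972730e-05,
        1.32069865e+00, -6.65808833e-02]), 'joint_vel': array([-0.00141452, -0.00281682, -0.0021878 ,  0.00141152, -0.00230971,
        0.00173824]), 'tau': array([ 3.67532397e-03, -5.32644618e+01, -3.53288984e+01,  7.10645481e-02,
        2.34445289e-02, -6.30846159e-06]), 'ee_pos': array([0.15551273, 0.52734278, 0.22374379]), 'eef_rot': array([-3.14056143e+00, -5.56581500e-05,  2.85479312e+00]), 'force': array([ 0.47687397,  0.58118513, -0.03186945]), 'moment': array([-0.01916619,  0.04348826, -0.01942048]), 'grip_force': 0.0, 'grip_width': 0.09390255700936996}
```

View pics/top0.png

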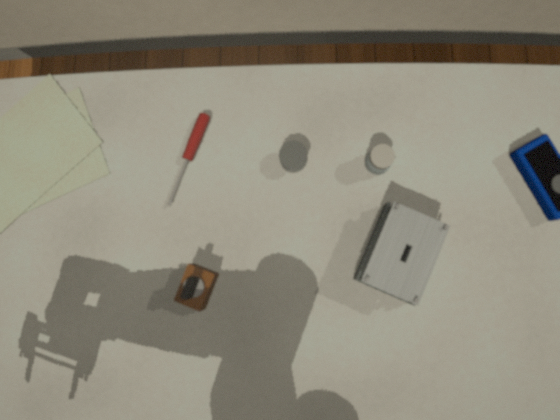

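View pics/scene0.png

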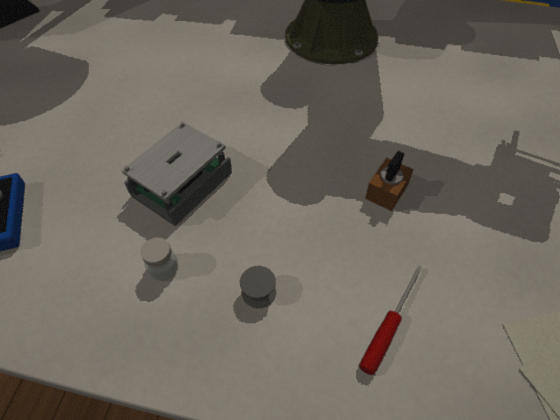

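The top view shows the stand and key at about (196,287), the jig plate at (402,252) with its slot at (406,253), the reel at (293,153), the jar at (380,157) and the driver at (195,145). The scene view has the slot at about (174,157) and the stand at (390,183).

```bash
cat > h.py <<'E'
from station import ctrl, eyes
import cv2,numpy as np
def cam(n):
    return eyes.camera(n)
def ray(c,uv):
    uv=np.atleast_2d(np.array(uv,float))
    K=np.array([[c["fx"],0,c["cx"]],[0,c["fy"],c["cy"]],[0,0,1]])
    p=cv2.undistortPoints(uv[:,None],K,np.array([c["k1"],0,0,0.]))[:,0]
    E=c["extrinsics"]
    d=np.c_[p[:,0],-p[:,1],-np.ones(len(p))]@E[:3,:3].T
    return E[:3,3],d
def onz(c,uv,z):
    o,d=ray(c,uv); return (o+d*((z-o[2])/d[:,2])[:,None])
def blobs(c,mask,roi,amin=10):
    x0,y0,x1,y1=roi; m=np.zeros_like(mask); m[y0:y1,x0:x1]=mask[y0:y1,x0:x1]
    cs,_=cv2.findContours(m,cv2.RETR_EXTERNAL,cv2.CHAIN_APPROX_NONE)
    return sorted([k for k in cs if cv2.contourArea(k)>=amin],key=cv2.contourArea,reverse=True)
def rect(c,k,z):
    P=onz(c,k[:,0],z); r=cv2.minAreaRect((P[:,:2]*1000).astype(np.float32))
    b=cv2.boxPoints(r); e=[b[1]-b[0],b[2]-b[1]]; e=max(e,key=np.linalg.norm)
    return np.round(r[0],1),np.round(r[1],1),round(float(np.arctan2(e[1],e[0])%np.pi),3)
E
python3 - <<'E'
from h import *
for n,rs,rk,rst in [("top",(390,235,422,270),(165,255,225,320),0),("scene",(155,145,195,172),(365,140,420,212),0)]:
    c=cam(n); g=cv2.cvtColor(c["pixels"],cv2.COLOR_BGR2GRAY); hsv=cv2.cvtColor(c["pixels"],cv2.COLOR_BGR2HSV)
    dark=((g<75)*255).astype(np.uint8)
    for k in blobs(c,dark,rs)[:2]: print(n,"slot",rect(c,k,.075),cv2.contourArea(k))
    blk=((hsv[...,2]<60)*255).astype(np.uint8)
    for k in blobs(c,blk,rk)[:2]: print(n,"grip",rect(c,k,.094),cv2.boundingRect(k))
    br=((hsv[...,1]>110)*255).astype(np.uint8)
    for k in blobs(c,br,rk)[:2]: print(n,"stand",rect(c,cv2.convexHull(k),.046),cv2.boundingRect(k))
    pl=((hsv[...,1]<40)&(g>110)).astype(np.uint8)*255
a=eyes.camera("top")["pixels"]; b=c["pixels"]
A=cv2.resize(a[255:320,165:235],None,fx=5,fy=5,interpolation=cv2.INTER_CUBIC)
B=cv2.resize(a[195:310,350:455],None,fx=4,fy=4,interpolation=cv2.INTER_CUBIC)
C=np.zeros((470,800,3),np.uint8); C[:325,:350]=A; C[:460,360:780]=B
cv2.imwrite("pics/crop1.png",C)
E
```

```text
top slot (array([ 571.5, -212.7]), array([ 7.6, 28. ]), 2.73) 50.0
top grip (array([513.5, 171. ]), array([20.4, 42.7]), 2.82) (180, 277, 19, 23)
top stand (array([511.3, 172. ]), array([58.2, 75.1]), 2.797) (175, 265, 41, 45)
scene slot (array([ 574.6, -212.5]), array([11. , 30.5]), 2.717) 60.0
scene grip (array([562. , 170.9]), array([ 54.6, 129.5]), 2.808) (366, 151, 47, 60)
scene stand (array([531., 172.]), array([ 60.1, 108.7]), 2.769) (366, 158, 47, 53)
```

View pics/crop1.png

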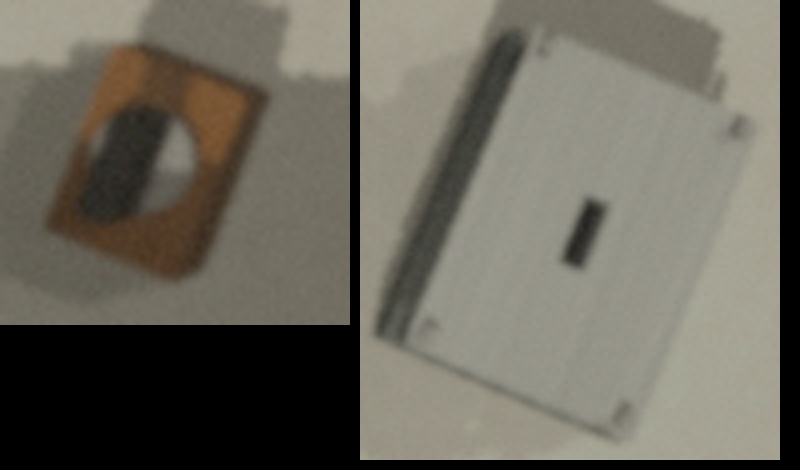

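The crop shows the key's black grip block leaning along the stand's length, with the collar under it. The slot is centred in the plate, along its long side, at about (585,232) in the crop.

```bash
cat >> h.py <<'E'
from scipy.spatial.transform import Rotation as R
def go(p,yaw):
    o=ctrl.get_obs(); T=R.from_euler('xyz',o["eef_rot"]); G=R.from_euler('xyz',[np.pi,0,yaw])
    print("t",o["time_s"],"d",np.round(T.inv().apply(np.array(p)-o["ee_pos"]),4),"rv",np.round((T.inv()*G).as_rotvec(),4))
E
python3 - <<'E'
from h import *
c=cam("wrist"); o=ctrl.get_obs()
T=np.eye(4);T[:3,:3]=R.from_euler('xyz',o["eef_rot"]).as_matrix();T[:3,3]=o["ee_pos"]
print(np.round(np.linalg.inv(T)@c["extrinsics"],4), c["fx"],c["k1"])
go([.512,.1715,.224],2.81)
c=cam("top"); g=cv2.cvtColor(c["pixels"],cv2.COLOR_BGR2GRAY)
m=((g>135)*255).astype(np.uint8)
# plate edge from slot edges: subpixel slot moment
w=np.clip(120-g[238:268,394:420].astype(float),0,None); ys,xs=np.mgrid[238:268,394:420]
cx,cy=(w*xs).sum()/w.sum(),(w*ys).sum()/w.sum(); 
print("slot top c",cx,cy,onz(c,[cx,cy],.073))
E
```

```text
[[ 1.000e-03  9.658e-01  2.592e-01  7.510e-02]
 [ 1.000e+00 -6.000e-04 -1.700e-03 -2.000e-04]
 [-1.500e-03  2.592e-01 -9.658e-01 -1.616e-01]
 [ 0.000e+00  0.000e+00  0.000e+00  1.000e+00]] 339.1540389627174 0.024130186526614788
t 0.3 d [-4.426e-01 -2.406e-01  1.000e-04] rv [-0.0004 -0.      0.0448]
slot top c 405.4679631880535 252.9244660531342 [[ 0.57161268 -0.21319314  0.073     ]]
```

```bash
python3 -m crank '[[-0.0442,-0.024,0,0,0,0.0045],[-0.0442,-0.024,0,0,0,0.0045],[-0.0442,-0.024,0,0,0,0.0045],[-0.0442,-0.024,0,0,0,0.0045],[-0.0442,-0.024,0,0,0,0.0045],[-0.0442,-0.024,0,0,0,0.0045],[-0.0442,-0.024,0,0,0,0.0045],[-0.0442,-0.024,0,0,0,0.0045],[-0.0442,-0.024,0,0,0,0.0045],[-0.0442,-0.024,0,0,0,0.0045]]'
python3 -m crank '[[0,0,0,0,0,0],[0,0,0,0,0,0]]'
python3 - <<'E'
from h import *
c=cam("wrist"); im=c["pixels"]; hsv=cv2.cvtColor(im,cv2.COLOR_BGR2HSV)
cv2.imwrite("pics/w1.png",im)
blk=((hsv[...,2]<55)*255).astype(np.uint8)
for k in blobs(c,blk,(60,40,500,400),200)[:3]: print("blk",rect(c,k,.094),cv2.boundingRect(k))
br=((hsv[...,1]>110)*255).astype(np.uint8)
for k in blobs(c,br,(60,40,500,400),200)[:2]: print("stand",rect(c,cv2.convexHull(k),.046),cv2.boundingRect(k))
go([.512,.1715,.224],2.81)
E
```

```text
time_s: 1.35
ee_pos: [0.5034, 0.1655, 0.2244]
eef_rot: [3.141, 0.0, 2.809]
force: [0.2, 1.7, -0.1]
grip_width: 0.0939
grip_force: 0.0
time_s: 1.55
ee_pos: [0.5025, 0.1667, 0.2239]
eef_rot: [-3.141, -0.001, 2.808]
force: [-0.9, -0.1, -0.2]
grip_width: 0.094
grip_force: 0.0
blk (array([616.6, 127.3]), array([451. , 173.1]), 1.237) (60, 241, 440, 159)
blk (array([509.4, 178.4]), array([19.2, 46.8]), 2.674) (281, 182, 24, 52)
blk (array([673.3,  44.4]), array([34.9, 13.6]), 1.231) (205, 388, 35, 12)
stand (array([509.7, 177.8]), array([54. , 79.1]), 2.769) (265, 157, 56, 77)
stand (array([755.9, 195.4]), array([23.8, 49.5]), 2.807) (361, 364, 23, 36)
t 1.6 d [-0.0082  0.007   0.0001] rv [-0.0001 -0.0005 -0.0005]
```

View pics/w1.png

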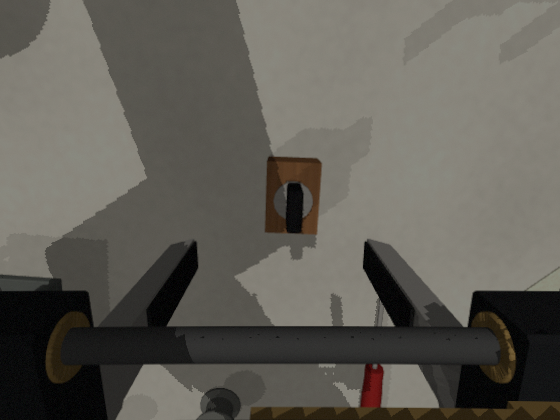

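The wrist view shows the stand at columns 265–321 and rows 157–233. The grip block is at columns 282–304 and rows 182–233, with its far end at the bottom. I'll measure the visible top edges of the block and the collar.

```bash
cat >> h.py <<'E'
def tool(P):
    o=ctrl.get_obs(); T=R.from_euler('xyz',o["eef_rot"]); return T.inv().apply(P-o["ee_pos"])
E
python3 - <<'E'
from h import *
c=cam("wrist"); im=c["pixels"]; hsv=cv2.cvtColor(im,cv2.COLOR_BGR2HSV)
v=hsv[...,2].astype(int); m=(v<55)
for r in range(184,236,4):
    x=np.where(m[r,270:318])[0]; 
    if len(x): print(r,x.min()+270,x.max()+271, np.round(tool(onz(c,[(x.min()+x.max()+1)/2+270-.5,r],.094))[0]*1000,1))
x=np.where(m[184:245,288:300].mean(1)>.5)[0]; print("rows",x.min()+184,x.max()+184)
print("far end tool x", tool(onz(c,[294,x.max()+184.5],.094)))
# stand top corners via brown hull
br=((hsv[...,1]>110)*255).astype(np.uint8)
k=blobs(c,br,(255,150,330,240),200)[0]; h=cv2.approxPolyDP(cv2.convexHull(k),4,True)[:,0]
print(h.tolist(), np.round(tool(onz(c,h,.046))[:,:2]*1000,1).tolist())
# collar: light low-sat inside stand
co=((hsv[...,1]<90)&(v>80)).astype(np.uint8)*255
for k in blobs(c,co,(270,168,318,230),40)[:2]:
    print("collar",cv2.boundingRect(k)); P=tool(onz(c,k[:,0],.052))*1000; print(P[:,:2].min(0),P[:,:2].max(0))
E
```

```text
184 277 300 [ 18.2   6.8 130.2]
188 277 301 [ 14.6   7.3 130.2]
192 287 302 [ 11.   12.2 130.2]
196 286 303 [  7.4  12.2 130.2]
200 286 302 [  3.8  11.8 130.2]
204 272 302 [1.000e-01 5.600e+00 1.302e+02]
208 285 302 [ -3.5  11.4 130.2]
212 285 302 [ -7.2  11.5 130.2]
216 276 302 [-11.    7.5 130.2]
220 282 302 [-14.7  10.2 130.2]
224 276 301 [-18.5   7.1 130.2]
228 275 301 [-22.3   6.6 130.2]
232 286 301 [-26.1  11.6 130.2]
rows 184 233
far end tool x [[-0.02752895  0.012563    0.1302291 ]]
[[269, 157], [315, 159], [320, 164], [314, 234], [265, 232]] [[36.2, -11.0], [34.2, 34.8], [29.2, 40.0], [-44.9, 35.9], [-42.6, -16.0]]
collar (301, 185, 11, 33)
[-24.35057658  20.91289104] [ 9.03206699 31.40396892]
```

```bash
python3 -m crank '[[-0.0077,0.0108,0.02,0,0,0.03],[0,0,0.04,0,0,0],[0,0,0.04,0,0,0],[0,0,0.03,0,0,0],[0,0,0.014,0,0,0],[0,0,0,0,0,0],[0,0,0,0,0,0]]' 0.05
python3 -m crank '[[0,0,0,0,0,0],[0,0,0,0,0,0],[0,0,0,0,0,0],[0,0,0,0,0,0],[0,0,0,0,0,0],[0,0,0,0,0,0],[0,0,0,0,0,0],[0,0,0,0,0,0]]' 0.005 6
```

```text
time_s: 2.35
ee_pos: [0.5135, 0.1757, 0.0817]
eef_rot: [3.141, 0.001, 2.781]
force: [0.6, -0.0, 0.5]
grip_width: 0.0502
grip_force: 0.0
time_s: 3.15
ee_pos: [0.5132, 0.1751, 0.0805]
eef_rot: [3.141, 0.0, 2.78]
force: [-0.6, 0.4, 3.7]
grip_width: 0.014
grip_force: 6.0
```

```bash
python3 -m crank '[[0,0,0,0,0,0],[0,0,0,0,0,0],[0,0,-0.005,0,0,0],[0,0,-0.01,0,0,0],[0,0,-0.03,0,0,0],[0,0,-0.04,0,0,0],[0,0,-0.04,0,0,0],[0,0,-0.019,0,0,0],[0,0,0,0,0,0],[0,0,0,0,0,0]]' 0.005 30
python3 - <<'E'
from h import *
go([.5725,-.2128,.224],2.725)
c=cam("wrist"); cv2.imwrite("pics/w2.png",c["pixels"])
E
```

```text
time_s: 4.15
ee_pos: [0.5127, 0.1749, 0.2235]
eef_rot: [-3.141, -0.001, 2.78]
force: [0.1, -0.3, -2.3]
grip_width: 0.014
grip_force: 30.0
t 4.15 d [-0.1931 -0.3415 -0.0004] rv [-0.0005 -0.0006  0.0548]
```

View pics/w2.png

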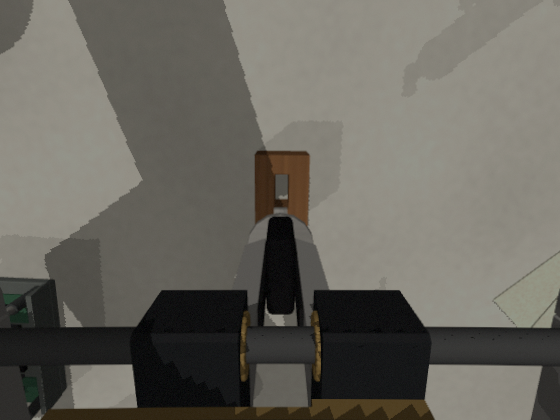

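The key is held upright in the fingers. The block is at columns 266–296 and rows 218–312, and the empty stand slot is visible at (282,187). Next I move to a spot beside the jig slot, where the key will not hide it.

```bash
python3 -m crank '[[-0.015,-0.02,0,0,0,0.0055],[-0.0263,-0.0373,0,0,0,0.0055],[-0.0263,-0.0373,0,0,0,0.0055],[-0.0263,-0.0373,0,0,0,0.0055],[-0.0263,-0.0373,0,0,0,0.0055],[-0.0263,-0.0373,0,0,0,0.0055],[-0.0263,-0.0373,0,0,0,0.0055],[-0.0263,-0.0373,0,0,0,0.0055],[-0.0263,-0.0373,0,0,0,0.0055],[-0.0176,-0.0231,0,0,0,0.0055]]'
python3 -m crank '[[0,0,0,0,0,0],[0,0,0,0,0,0],[0,0,0,0,0,0]]'
python3 - <<'E'
from h import *
go([.5725,-.2128,.224],2.725)
c=cam("wrist"); cv2.imwrite("pics/w3.png",c["pixels"]); print(ctrl.get_obs()["qpos"])
E
```

```text
time_s: 5.2
ee_pos: [0.6088, -0.2358, 0.2218]
eef_rot: [-3.141, -0.003, 2.723]
force: [0.7, 0.5, -1.1]
grip_width: 0.0141
grip_force: 30.0
time_s: 5.5
ee_pos: [0.6091, -0.2318, 0.2234]
eef_rot: [3.141, -0.002, 2.726]
force: [0.3, -0.3, -1.1]
grip_width: 0.0138
grip_force: 30.0
t 5.5 d [ 0.0412  0.0026 -0.0006] rv [ 0.0001 -0.0016  0.0007]
[-4.19578081e-01  5.32974019e-01  1.19607775e+00  1.26986766e-04
  1.41339914e+00 -1.57487408e+00]
```

View pics/w3.png

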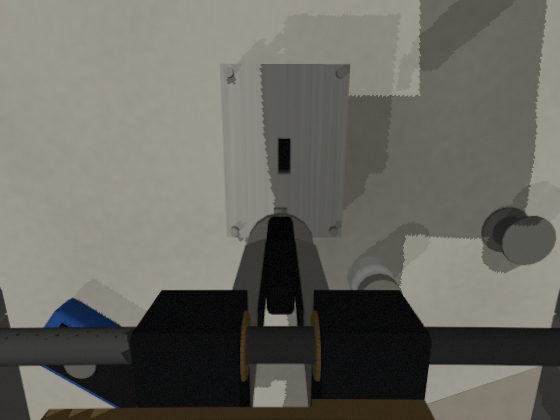

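The slot is dark at columns 278–291 and rows 138–173. The plate edges are at columns 220–348, and the block is at rows 218–313 as before.

Run:
```python
from h import *
for rep in range(2):
    c=cam("wrist"); v=cv2.cvtColor(c["pixels"],cv2.COLOR_BGR2HSV)[...,2]; g=cv2.GaussianBlur(v,(3,3),0)
    m=((g<55)*255).astype(np.uint8)
    k=blobs(c,m,(270,128,300,182),50)[0]; P=tool(onz(c,k[:,0],.075))*1000
    r=cv2.minAreaRect(P[:,:2].astype(np.float32)); print("slot tool",r, cv2.boundingRect(k))
    w=np.clip(75.-v[130:181,270:300],0,None); ys,xs=np.mgrid[130:181,270:300]
    ct=[(w*xs).sum()/w.sum(),(w*ys).sum()/w.sum()]; print("moment",ct,tool(onz(c,ct,.075))*1000)
    # plate edges
    gx=cv2.GaussianBlur(cv2.cvtColor(c["pixels"],cv2.COLOR_BGR2GRAY),(5,5),0).astype(float); gx=np.gradient(gx,axis=1)
    for a,b,s in [(208,236,0),(334,362,0)]:
        pts=[]
        for y in range(85,222):
            row=np.abs(gx[y,a:b]); 
            pts.append([a+row.argmax(),y])
        pts=np.array(pts,np.float32); q=tool(onz(c,pts,.075))*1000
        vx,vy,x0,y0=cv2.fitLine(q[:,:2].astype(np.float32),cv2.DIST_HUBER,0,.01,.01).ravel()
        print("edge", "ang",np.arctan(vy/vx),"y at x=40",y0+(40-x0)*vy/vx)
    # key block in hand
    m=((v<40)*255).astype(np.uint8)
    for y in range(222,312,10):
        x=np.where(v[y,255:308]<45)[0]; print(y,x.min()+255,x.max()+255,end="; ")
    print()
    ztop=ctrl.get_obs()["ee_pos"][2]+.0135
    for col in (276,280,284): print([int(t) for t in v[300:322,col]],[int(t) for t in v[200:226,col]])
    print("row312 at top z",tool(onz(c,[280,312.5],ztop))*1000)
```

```text
slot tool ((41.668121337890625, 3.482311248779297), (10.127267837524414, 30.683231353759766), 89.96932220458984) (278, 138, 12, 35)
moment [np.float64(283.7201428170257), np.float64(154.72339230553214)] [[ 42.12323936   3.63767078 149.08344191]]
edge ang 0.0028586516 y at x=40 -51.623074
edge ang 0.0024518797 y at x=40 58.780663
222 268 292; 232 267 293; 242 265 295; 252 264 296; 262 263 298; 272 261 299; 282 260 300; 292 259 301; 302 258 303; 
[12, 8, 5, 11, 12, 11, 12, 6, 14, 15, 10, 5, 8, 20, 85, 155, 154, 154, 154, 154, 155, 155] [89, 89, 89, 92, 91, 91, 85, 72, 58, 72, 84, 83, 78, 65, 50, 51, 36, 2, 10, 6, 5, 5, 4, 3, 7, 4]
[10, 10, 11, 10, 11, 7, 13, 8, 12, 9, 9, 7, 8, 21, 87, 154, 155, 156, 154, 154, 154, 154] [90, 91, 91, 91, 90, 90, 86, 71, 53, 65, 76, 79, 70, 50, 55, 58, 41, 3, 3, 6, 9, 5, 8, 3, 9, 9]
[5, 8, 9, 13, 13, 9, 7, 6, 9, 15, 9, 11, 13, 23, 85, 154, 156, 155, 155, 155, 154, 154] [92, 91, 90, 91, 90, 92, 87, 71, 52, 59, 65, 66, 64, 57, 50, 49, 35, 1, 8, 8, 7, 6, 8, 7, 4, 11]
row312 at top z [[-17.63535631   0.06769809 -13.50784843]]
slot tool ((41.638511657714844, 3
[... 328 characters left out ...]
65 295; 252 264 296; 262 263 298; 272 261 299; 282 260 300; 292 259 301; 302 258 303; 
[8, 13, 11, 9, 2, 13, 11, 10, 11, 8, 14, 5, 5, 22, 84, 154, 154, 154, 155, 154, 154, 155] [90, 90, 91, 91, 90, 90, 87, 70, 55, 73, 84, 84, 77, 64, 51, 51, 38, 0, 4, 8, 1, 11, 4, 0, 6, 1]
[15, 7, 9, 7, 7, 14, 8, 11, 9, 7, 7, 9, 6, 23, 84, 154, 154, 154, 154, 155, 155, 154] [90, 91, 91, 90, 90, 91, 86, 70, 54, 68, 79, 76, 69, 52, 55, 58, 41, 6, 6, 2, 8, 1, 2, 11, 7, 8]
[10, 7, 9, 8, 9, 5, 10, 7, 11, 4, 13, 7, 13, 21, 85, 155, 155, 155, 155, 155, 154, 154] [90, 89, 91, 90, 89, 90, 86, 70, 53, 65, 74, 70, 66, 54, 47, 50, 37, 5, 6, 9, 0, 8, 5, 4, 14, 7]
row312 at top z [[-17.6588405    0.19126104 -13.50064544]]
```

Run:
```python
from h import *
c=cam("wrist"); z=ctrl.get_obs()["ee_pos"][2]
zo=z-.0345
for n,row,h in [("far top",313.6,.048),("near block bottom",216.3,.006),("collar rim top",207.8,.006),("collar rim top2",209,.006),("collar rim bot",206.5,0)]:
    print(n,np.round(tool(onz(c,[280,row],zo+h))*1000,2))
g=cv2.cvtColor(c["pixels"],cv2.COLOR_BGR2GRAY)
# plate end edges
for a,b in [(56,76),(228,248)]:
    P=[]
    for x in list(range(250,258))if 0 else list(range(240,246))+list(range(318,328)):
        d=np.abs(np.gradient(g[a:b,x].astype(float))); P.append([x,a+d.argmax()])
    q=tool(onz(c,P,.075))*1000; print("end",np.median(q[:,0]),np.ptp(q[:,0]))
A=cv2.resize(g[195:240,235:325],None,fx=8,fy=8,interpolation=cv2.INTER_CUBIC); cv2.imwrite("pics/col.png",A)
```

```text
far top [[-18.32   0.23 -13.5 ]]
near block bottom [[19.2   0.25 28.5 ]]
collar rim top [[24.33  0.24 28.5 ]]
collar rim top2 [[23.61  0.25 28.5 ]]
collar rim bot [[23.54  0.25 34.5 ]]
end 119.20203431527823 5.453301862284974
end -36.25534379412527 9.35567488809535
```

View pics/col.png

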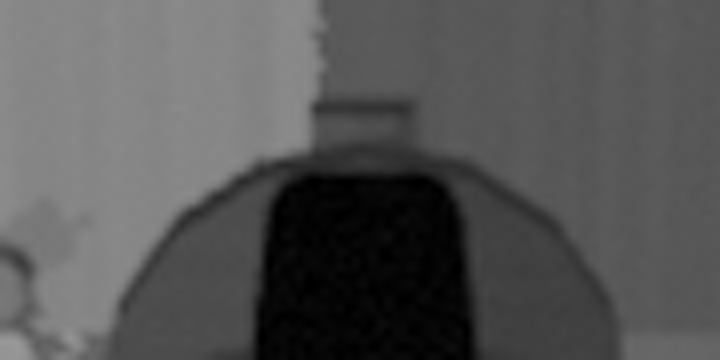

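The crop shows the collar's near rim apex at about crop row 147–155, the block's lower end at row 173, and the T-head's tip poking out at crop columns 315–413 and rows 101–150.

Run:
```python
from h import *
c=cam("wrist"); zo=ctrl.get_obs()["ee_pos"][2]-.0345
f=lambda Y:(Y+.5)/8-.5+195
u=lambda X:(X+.5)/8-.5+235
for n,col,row,h,off in [("block far top",280,313.6,.048,-20),("block near bot",280,f(174),.006,20),("rim top",280,f(155),.006,20),("rim bot",280,f(147),0,20),("head -25",280,f(112),-.025,15),("head -30.5 a",280,f(108),-.0305,15),("head -30.5 b",280,f(101),-.0305,15),("head -33",280,f(101),-.033,13.5),("headL",u(314),f(112),-.029,15),("headR",u(414),f(112),-.029,15)]:
    p=tool(onz(c,[col,row],zo+h))[0]*1000; print(n,"centre x",round(p[0]-off,2),"y",round(p[1],2))
```

```text
block far top centre x 1.59 y 0.24
block near bot centre x -0.87 y 0.26
rim top centre x 0.57 y 0.25
rim bot centre x -0.52 y 0.26
head -25 centre x 0.46 y 0.3
head -30.5 a centre x -0.66 y 0.31
head -30.5 b centre x -0.04 y 0.31
head -33 centre x 0.8 y 0.32
headL centre x -0.62 y -3.94
headR centre x -0.62 y 4.65
```

```bash
python3 -c "
from h import *
T=R.from_euler('xyz',ctrl.get_obs()['eef_rot']); o=ctrl.get_obs(); print('target',o['ee_pos']+T.apply([.0416,.00325,0]))"
python3 -m crank '[[0.0208,0.0016,0,0,0,0],[0.0208,0.0017,0,0,0,0],[0,0,0.03,0,0,0],[0,0,0.03,0,0,0],[0,0,0.01,0,0,0],[0,0,0,0,0,0],[0,0,0,0,0,0],[0,0,0,0,0,0]]'
python3 - <<'E'
from h import *
go([.5725,-.2128,.15],2.725)
o=ctrl.get_obs();print(o["ee_pos"],o["force"],o["moment"])
c=cam("wrist"); cv2.imwrite("pics/w4.png",cv2.resize(c["pixels"][90:330,190:370],None,fx=2.5,fy=2.5,interpolation=cv2.INTER_CUBIC))
E
```

```text
target [ 0.5726577  -0.21238648  0.22442317]
time_s: 6.55
ee_pos: [0.5732, -0.2132, 0.1559]
eef_rot: [3.142, 0.002, 2.725]
force: [-0.6, 0.1, -1.2]
grip_width: 0.0137
grip_force: 30.0
t 6.55 d [0.0009 0.0001 0.0059] rv [ 0.      0.0023 -0.0001]
[ 0.57324483 -0.21324876  0.15586306] [-0.55381417  0.07823885 -1.15879301] [ 0.0654925  -0.00458437  0.03916402]
```

View pics/w4.png

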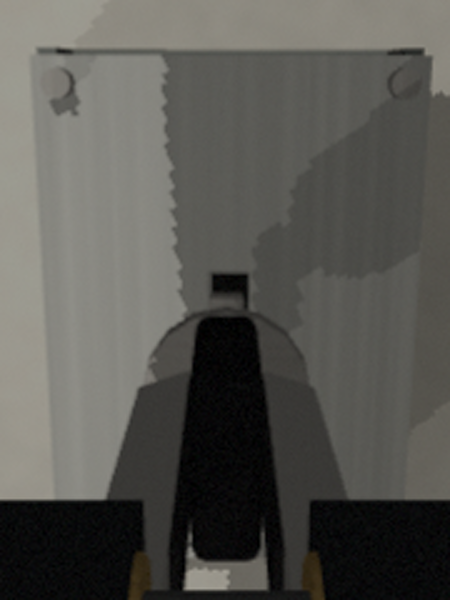

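The head's tip sits at the slot's mouth, at crop columns 211–243. The slot spans columns 211–248, so the head looks slightly left. I'll measure that from profiles.

Run:
```python
from h import *
c=cam("wrist"); g=cv2.cvtColor(c["pixels"],cv2.COLOR_BGR2GRAY)
for r in range(196,218): print(r,g[r,270:294].tolist())
```

```text
196 [90, 89, 90, 88, 88, 87, 89, 90, 91, 89, 90, 91, 90, 88, 89, 87, 88, 89, 89, 89, 90, 90, 86, 80]
197 [89, 89, 90, 88, 88, 89, 89, 89, 90, 90, 89, 89, 90, 89, 89, 88, 88, 87, 88, 90, 90, 87, 83, 80]
198 [89, 90, 87, 83, 83, 84, 86, 85, 87, 87, 87, 88, 87, 86, 86, 87, 85, 86, 88, 88, 86, 81, 75, 76]
199 [91, 90, 85, 77, 69, 60, 60, 61, 61, 62, 64, 64, 64, 64, 66, 65, 66, 67, 67, 76, 81, 74, 77, 75]
200 [90, 90, 88, 78, 62, 19, 11, 8, 10, 10, 11, 10, 9, 6, 10, 6, 12, 4, 10, 59, 82, 74, 78, 74]
201 [91, 89, 88, 79, 58, 12, 9, 9, 11, 11, 9, 7, 11, 12, 11, 7, 6, 9, 8, 59, 82, 78, 75, 75]
202 [90, 89, 88, 80, 61, 17, 12, 9, 9, 4, 10, 7, 6, 13, 8, 9, 4, 10, 14, 59, 87, 85, 75, 75]
203 [90, 89, 88, 82, 60, 16, 6, 7, 5, 8, 13, 11, 7, 11, 12, 6, 5, 11, 17, 59, 87, 84, 79, 74]
204 [90, 89, 88, 82, 59, 17, 10, 9, 6, 3, 4, 11, 3, 8, 11, 7, 8, 12, 15, 59, 86, 89, 83, 74]
205 [89, 89, 88, 79, 58, 16, 9, 12, 14, 4, 11, 10, 7, 8, 12, 5, 15, 8, 19, 59, 88, 89, 83, 75]
206 [89, 90, 87, 78, 60, 25, 21, 21, 19, 22, 20, 16, 19, 22, 15, 18, 17, 13, 14, 57, 89, 91, 84, 76]
207 [89, 90, 87, 78, 58, 46, 39
[... 363 characters left out ...]
, 75, 75]
211 [90, 90, 88, 82, 79, 81, 82, 83, 81, 79, 76, 77, 78, 77, 71, 64, 61, 40, 16, 57, 84, 79, 76, 76]
212 [89, 90, 87, 83, 79, 80, 78, 76, 74, 70, 66, 68, 71, 73, 71, 68, 62, 44, 13, 58, 87, 84, 77, 74]
213 [89, 84, 81, 74, 66, 68, 61, 58, 57, 51, 48, 49, 56, 59, 61, 61, 57, 43, 31, 60, 85, 82, 76, 76]
214 [73, 66, 60, 57, 50, 48, 47, 48, 50, 52, 53, 54, 51, 50, 49, 48, 51, 49, 46, 55, 69, 72, 67, 71]
215 [46, 49, 48, 46, 45, 45, 48, 51, 52, 54, 56, 55, 55, 51, 51, 45, 47, 44, 50, 49, 48, 51, 53, 55]
216 [54, 44, 43, 36, 31, 33, 36, 39, 41, 39, 39, 39, 40, 40, 36, 31, 31, 36, 38, 42, 50, 52, 50, 49]
217 [52, 33, 19, 9, 7, 7, 3, 6, 1, 8, 4, 7, 3, 7, 5, 3, 0, 2, 8, 24, 41, 53, 60, 57]
```

Run:
```python
from h import *
c=cam("wrist"); z=ctrl.get_obs()["ee_pos"][2]; zo=z-.0345; print(z,c["cx"],c["cy"])
for n,col,row,h,off in [("slot",281.5,199.2,.075,16),("h33",280.5,206.3,zo-.033,13.5),("h30.5",280.5,208.,zo-.0305,15),("h25",280.5,213,zo-.025,15)]:
    p=tool(onz(c,[col,row],h))[0]*1000; print(n,"cx",round(p[0]-off,2),"y",round(p[1],2))
```

```text
0.15513797380459113 280.1011516644009 208.08312750425034
slot cx 0.7 y 1.3
h33 cx 1.14 y 0.53
h30.5 cx -0.92 y 0.53
h25 cx -2.96 y 0.51
```

```bash
python3 -m crank '[[0.0003,0.0007,0,0,0,0],[0,0,0.004,0,0,0],[0,0,0.004,0,0,0],[0,0,0.003,0,0,0],[0,0,0.002,0,0,0],[0,0,0,0,0,0]]'
python3 -m crank '[[0,0,0.002,0,0,0],[0,0,0.001,0,0,0],[0,0,0,0,0,0]]'
```

```text
time_s: 7.3
ee_pos: [0.5725, -0.2122, 0.1408]
eef_rot: [3.142, -0.001, 2.725]
force: [-0.0, -1.0, -1.2]
grip_width: 0.0141
grip_force: 30.0
time_s: 7.6
ee_pos: [0.5726, -0.2123, 0.1381]
eef_rot: [-3.142, -0.0, 2.725]
force: [-0.2, 0.9, -2.6]
grip_width: 0.0137
grip_force: 30.0
```

```bash
python3 -m crank '[[0,0,0.003,0,0,0],[0,0,0.003,0,0,0],[0,0,0,0,0,0]]'
python3 -m crank '[[0,0,0.004,0,0,0],[0,0,0.004,0,0,0],[0,0,0,0,0,0]]'
python3 -m crank '[[0,0,0.004,0,0,0],[0,0,0.004,0,0,0],[0,0,0,0,0,0]]'
```

```text
time_s: 7.9
ee_pos: [0.5724, -0.2122, 0.1316]
eef_rot: [3.142, -0.001, 2.725]
force: [0.8, -0.7, -0.9]
grip_width: 0.0141
grip_force: 30.0
time_s: 8.2
ee_pos: [0.5723, -0.2121, 0.1234]
eef_rot: [3.142, -0.001, 2.725]
force: [0.1, -0.7, -0.8]
grip_width: 0.0136
grip_force: 30.0
time_s: 8.5
ee_pos: [0.5724, -0.2122, 0.1155]
eef_rot: [-3.142, -0.001, 2.725]
force: [0.2, 0.1, -1.8]
grip_width: 0.0138
grip_force: 30.0
```

```bash
python3 -m crank '[[0,0,0.003,0,0,0],[0,0,0.002,0,0,0],[0,0,0,0,0,0],[0,0,0,0,0,0]]'
python3 -m crank '[[0,0,0.002,0,0,0],[0,0,0,0,0,0],[0,0,0,0,0,0]]'
```

```text
time_s: 8.9
ee_pos: [0.5726, -0.2123, 0.1113]
eef_rot: [-3.142, 0.0, 2.725]
force: [0.1, 0.2, -1.7]
grip_width: 0.014
grip_force: 30.0
time_s: 9.2
ee_pos: [0.5728, -0.2123, 0.1095]
eef_rot: [-3.142, 0.001, 2.725]
force: [0.0, 0.4, 0.6]
grip_width: 0.0137
grip_force: 30.0
```

```bash
python3 -m crank '[[0,0,0.002,0,0,0],[0,0,0,0,0,0],[0,0,0,0,0,0]]'|egrep 'pos|force'
python3 -m crank '[[0,0,0.002,0,0,0],[0,0,0,0,0,0],[0,0,0,0,0,0]]'|egrep 'pos|force'
python3 -m crank '[[0,0,0.001,0,0,0],[0,0,0.001,0,0,0],[0,0,0,0,0,0]]'|egrep 'pos|force'
```

```text
ee_pos: [0.5728, -0.2123, 0.1076]
force: [-0.1, 0.2, 4.3]
grip_force: 30.0
ee_pos: [0.5728, -0.2123, 0.1055]
force: [0.1, -0.2, 5.5]
grip_force: 30.0
ee_pos: [0.5728, -0.2123, 0.1035]
force: [-0.9, 0.3, 5.7]
grip_force: 30.0
```

```bash
for i in 1; do :; done
python3 -m crank '[[0,0,0.0007,0,0,0],[0,0,0,0,0,0]]'|egrep 'pos|force:'
python3 -m crank '[[0,0,0.0007,0,0,0],[0,0,0,0,0,0]]'|egrep 'pos|force:'
python3 -m crank '[[0,0,0.0007,0,0,0],[0,0,0,0,0,0]]'|egrep 'pos|force:'
```

```text
ee_pos: [0.5728, -0.2123, 0.1029]
force: [-0.1, 0.2, 5.6]
grip_force: 30.0
ee_pos: [0.5728, -0.2123, 0.1022]
force: [-0.2, 1.0, 6.4]
grip_force: 30.0
ee_pos: [0.5728, -0.2123, 0.1015]
force: [-0.3, 1.0, 6.7]
grip_force: 30.0
```

```bash
python3 -m crank '[[0,0,0.0007,0,0,0],[0,0,0,0,0,0]]'|egrep 'pos|force:'
python3 -m crank '[[0,0,0.0007,0,0,0],[0,0,0,0,0,0]]'|egrep 'pos|force:'
```

```text
ee_pos: [0.5728, -0.2123, 0.1009]
force: [-0.3, -0.3, 6.7]
grip_force: 30.0
ee_pos: [0.5728, -0.2123, 0.1002]
force: [-0.2, 1.1, 6.5]
grip_force: 30.0
```

Now about 9.3 mm down, with no bottom felt yet.

```bash
python3 -m crank '[[0,0,0.0007,0,0,0],[0,0,0,0,0,0]]'|egrep 'pos|force:'
python3 -m crank '[[0,0,0.0007,0,0,0],[0,0,0,0,0,0]]'|egrep 'pos|force:'
```

```text
ee_pos: [0.5728, -0.2123, 0.0995]
force: [-0.9, 0.3, 7.2]
grip_force: 30.0
ee_pos: [0.5728, -0.2124, 0.0989]
force: [-1.1, 1.1, 6.6]
grip_force: 30.0
```

```bash
python3 -m crank '[[0,0,0.0007,0,0,0],[0,0,0,0,0,0]]'|egrep 'pos|force:'
python3 -m crank '[[0,0,0.0007,0,0,0],[0,0,0,0,0,0]]'|egrep 'pos|force:'
```

```text
ee_pos: [0.5728, -0.2123, 0.0982]
force: [-0.8, 0.5, 7.2]
grip_force: 30.0
ee_pos: [0.5728, -0.2123, 0.0976]
force: [-2.1, 0.3, 8.2]
grip_force: 30.0
```

```bash
python3 -m crank '[[0,0,0.0007,0,0,0],[0,0,0,0,0,0]]'|egrep 'pos|force:'
```

```text
ee_pos: [0.5728, -0.2124, 0.0973]
force: [-2.9, 1.2, 11.9]
grip_force: 30.0
```

Contact at about 12 mm down: the force rose by 4 N and the tool lagged its command. With the head bottom about 45 mm under the slot, it is already below any possible bar underside, so this is the pad. I'll back off slightly and turn.

```bash
python3 -m crank '[[0,0,-0.0006,0,0,0],[0,0,0,0,0,0],[0,0,0,0,0,0.08],[0,0,0,0,0,0.1],[0,0,0,0,0,0.1],[0,0,0,0,0,0]]'
python3 -c "
from h import *
o=ctrl.get_obs();print(o['moment'],o['qpos'][5])"
```

```text
time_s: 12.7
ee_pos: [0.5731, -0.2125, 0.0977]
eef_rot: [3.141, 0.002, 2.441]
force: [-0.5, 0.7, 8.2]
grip_width: 0.0138
grip_force: 30.0
[-0.00381107  0.11633415 -0.07844254] -1.2853001655735201
```

```bash
python3 -m crank '[[0,0,0,0,0,0.14],[0,0,0,0,0,0.14],[0,0,0,0,0,0.14],[0,0,0,0,0,0.14],[0,0,0,0,0,0]]' | egrep 'pos|rot|force:'
python3 -m crank '[[0,0,0,0,0,0.14],[0,0,0,0,0,0.14],[0,0,0,0,0,0.14],[0,0,0,0,0,0.14],[0,0,0,0,0,0.13],[0,0,0,0,0,0.04],[0,0,0,0,0,0],[0,0,0,0,0,0]]'
python3 -c "
from h import *
go([.5728,-.2124,.0978],2.725-np.pi/2)"
```

```text
ee_pos: [0.5731, -0.2125, 0.0977]
eef_rot: [3.14, 0.001, 1.88]
force: [-0.1, -0.4, 8.4]
grip_force: 30.0
time_s: 14.0
ee_pos: [0.573, -0.2125, 0.0977]
eef_rot: [3.14, 0.0, 1.155]
force: [-0.1, -1.1, 9.2]
grip_width: 0.014
grip_force: 30.0
t 14.0 d [ 0.     -0.0003 -0.0001] rv [0.0016 0.0001 0.0004]
```

```bash
python3 -m crank '[[0,0,-0.001,0,0,0],[0,0,-0.001,0,0,0],[0,0,0,0,0,0]]' | egrep 'pos|force:'
python3 -m crank '[[0,0,-0.001,0,0,0],[0,0,0,0,0,0]]' | egrep 'pos|force:'
python3 -m crank '[[0,0,-0.0005,0,0,0],[0,0,0,0,0,0]]' | egrep 'pos|force:'
```

```text
ee_pos: [0.573, -0.2125, 0.0996]
force: [0.1, -1.2, 7.6]
grip_force: 30.0
ee_pos: [0.573, -0.2125, 0.1005]
force: [-0.2, -1.0, 7.3]
grip_force: 30.0
ee_pos: [0.573, -0.2125, 0.101]
force: [-0.1, -0.8, 7.7]
grip_force: 30.0
```

```bash
python3 -m crank '[[0,0,-0.0005,0,0,0],[0,0,0,0,0,0]]' | egrep 'pos|force:'
python3 -m crank '[[0,0,-0.0005,0,0,0],[0,0,0,0,0,0]]' | egrep 'pos|force:'
```

```text
ee_pos: [0.573, -0.2126, 0.1015]
force: [-0.0, -0.5, 7.1]
grip_force: 30.0
ee_pos: [0.573, -0.2125, 0.1019]
force: [1.0, -0.5, 6.4]
grip_force: 30.0
```

```bash
python3 -m crank '[[0,0,-0.0005,0,0,0],[0,0,0,0,0,0]]' | egrep 'pos|force:'
python3 -m crank '[[0,0,-0.0005,0,0,0],[0,0,0,0,0,0]]' | egrep 'pos|force:'
```

```text
ee_pos: [0.573, -0.2125, 0.1023]
force: [0.3, -0.4, 5.8]
grip_force: 30.0
ee_pos: [0.573, -0.2125, 0.1024]
force: [4.2, -3.5, 0.6]
grip_force: 30.0
```

The tool force has collapsed, so the head is seated in the notch. Letting go.

```bash
python3 -m crank '[[0,0,0,0,0,0],[0,0,0,0,0,0],[0,0,0,0,0,0]]' 0.005 4 | egrep 'pos|force'
python3 -m crank '[[0,0,0,0,0,0],[0,0,0,0,0,0],[0,0,0,0,0,0],[0,0,0,0,0,0]]' 0.04 | egrep 'pos|force|width'
python3 -m crank '[[0,0,-0.01,0,0,0],[0,0,-0.03,0,0,0],[0,0,-0.04,0,0,0],[0,0,-0.03,0,0,0],[0,0,0,0,0,0],[0,0,0,0,0,0]]'
python3 - <<'E'
from h import *
c=cam("wrist"); cv2.imwrite("pics/w5.png",c["pixels"]); v=cv2.cvtColor(c["pixels"],cv2.COLOR_BGR2HSV)[...,2]
E
```

```text
ee_pos: [0.5729, -0.2125, 0.1024]
force: [4.1, -2.1, 1.6]
grip_force: 4.0
ee_pos: [0.5724, -0.2121, 0.1021]
force: [-0.1, -0.3, 1.1]
grip_width: 0.0394
grip_force: 0.0
time_s: 16.8
ee_pos: [0.5726, -0.2122, 0.213]
eef_rot: [3.141, -0.0, 1.155]
force: [-0.1, 0.9, -0.1]
grip_width: 0.0399
grip_force: 0.0
```

View pics/w5.png

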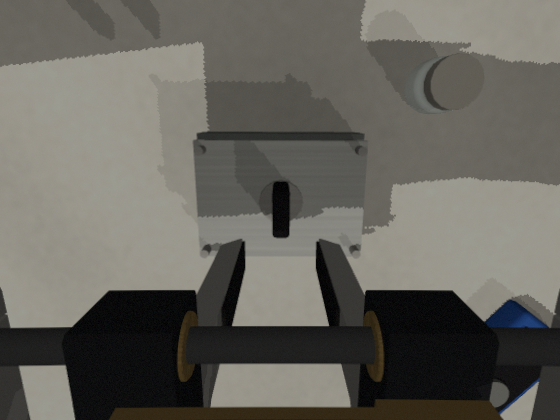

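The wrist view shows the key standing across the slot: block at columns 273–289 and rows 181–238, collar centred near (281,201). The plate sits below the post tops. I'll check lean and height with numbers from two views.

Run:
```python
from h import *
c=cam("wrist"); v=cv2.cvtColor(c["pixels"],cv2.COLOR_BGR2HSV)[...,2]
m=((v<40)*255).astype(np.uint8); k=blobs(c,m,(262,172,300,245),100)[0]; x,y,w,h=cv2.boundingRect(k); print(x,y,w,h)
zo=.068
far=tool(onz(c,[x+w/2-.5,y+h-.5],zo+.048))[0]*1000; near=tool(onz(c,[x+w/2-.5,y-.5],zo+.006))[0]*1000
print("centre x top",far[0]+20,"bottom",near[0]-20,"y",far[1],near[1])
for r in (190,210,230):
    xs=np.where(v[r,262:300]<40)[0]+262; print(r,xs.min(),xs.max())
# plate width scale at slot line -> height (155 along tool y)
g=cv2.GaussianBlur(cv2.cvtColor(c["pixels"],cv2.COLOR_BGR2GRAY),(5,5),0).astype(float); gx=np.abs(np.gradient(g,axis=1))
for zz in (.075,.067):
  L=[];Rr=[]
  for r in range(165,235):
    a=185+gx[r,185:210].argmax(); b=352+gx[r,352:378].argmax()
    P=tool(onz(c,[[a,r],[b,r]],zz)); L.append((P[1,1]-P[0,1])*1000)
  print("width at z",zz,np.median(L))
```

```text
273 181 17 57
centre x top 1.9349023485728267 bottom 0.7679128214614579 y 1.191481943254744 1.2953833613547248
190 273 289
210 273 289
230 274 289
width at z 0.075 152.10177739547993
width at z 0.067 156.1782009085231
```

```bash
python3 -c "
from station import ctrl
print(ctrl.hand_in())"
```

```text
the job is handed in; nothing more can be done
None
```

I handed the job in at about 17 s: the T-key is turned across the jig's slot, upright and released, holding the plate about 6–7 mm down; the highest force I read was about 12 N, the reel, screwdriver and jar were left alone, and the hand-in printed no verdict.

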